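# Find the heavy side of a wooden flywheel and hold it down

## Task

A new wooden flywheel on the bench spindle hides a lead slug, and its heavy side must be underneath so that the turner can fit a balance screw at the top. Take the wheel by its crank handle and crank it right over to the opposite side and back to where the handle began, feeling in which stretch it pulls and in which it helps, then turn it until the heavy side is straight down and finish while still gripping the handle there, wheel at rest; leave the glue bottle, the bowl and the brush where they are.

Things in the scene. Friction and masses are not known exactly. Their poses are not given: they have to be found in the camera images.
- stand: Green cast headstock fixed to the bench, placed and turned differently each time. Origin on the bench right below the wheel's centre; z up, x level along the spindle from the wheel into the headstock (the crank handle is on the -x side). Base plate 20 mm high, 170 mm wide, x = -40 to 230 mm; gearcase 130 mm wide, top at 240 mm, from x = 60 mm back.
- axle (a point): Centre of the wheel's front face, on the spindle axis, 170 mm above the bench; axes as the stand's. The wheel turns about x, both ways, no stops. Steady drag of 0.37 N m, more than the slug's pull of 0.2 to 0.32 N m, keeps the wheel wherever it is left: it never rolls home by itself. Cranking takes 0.5 to 10 N at the handle.
- wheel: Round wooden flywheel, 200 mm diameter, 44 mm thick, upright. Origin at its centre, x along the spindle, z from centre to handle. A lead slug (0.3 to 0.46 kg) is hidden in it 70 mm from the centre, at an unknown angle from the handle, new each time; all else is balanced. It turns hardest when the heavy side is level and rising, most easily when level and falling.
- grip (a point): Grip point on the axis of the wooden crank handle: 26 mm diameter, 100 mm long, parallel to the spindle, 70 mm from its axis. The handle begins 8 mm in front of the wheel's face; this point is 73 mm in front, the free end 108 mm. It revolves freely on its pin, so a hand gripping it can go right round while pointing down. Starts at any angle.
- glue: White plastic glue bottle with a blue cap, 70 mm diameter, 190 mm high, standing at one side. Origin at the centre of its underside. To be left alone.
- bowl: Turned wooden bowl, 120 mm across, 50 mm high. Origin at the centre of its underside. To be left alone.
- brush: Wooden-handled bench brush lying flat. To be left alone.

How it is judged:
On the way, in this order (a step that is already met when the one before it is completed fails the run):
1. the handle has been cranked over to the opposite side of the spindle from where it began (at least 130 mm from there) (distance of grip from where it was at the start of the episode above 0.13 m).
2. the handle has come back to where it began, within 30 mm (distance of grip from where it was at the start of the episode below 0.03 m).
At the end, for the whole second after the job is handed in: The slug inside the wheel is within 25 degrees of straight below the spindle, the wheel is at rest (under 0.1 rad/s) and the gripper still holds the handle (more than 2 N) (height (world z) of core_c0 below 0.1066 m and contact force between the fingers and wheel above 2 N and angular speed of wheel below 0.1 rad/s); the arm keeps its last pose, push and grip.
It fails at once if the glue bottle, the bowl or the brush is moved by more than 30 mm (distance of any of glue, bowl, brush from where it was at the start of the episode above 0.03 m).
It also fails if it takes over 54 s, if anything falls off the work surface, if the arm or the gripper's body presses on something with over 40 N, if the wrist force passes 120 N, or if a joint passes its speed limit or range.

## Robot

A 7-joint arm with a two-finger parallel gripper is mounted at the origin on the work surface. World frame = base frame: x ahead of the robot, y to its left, z up, the work surface at z = 0. Lengths are in m, angles in rad, forces in N, time in s.
With the tool pointing down it reaches from about 0.4 to 0.875 m from the base axis. Payload 19.3 kg.
Tool frame: the origin (TCP) lies midway between the tips of the shut fingers; the grasp point (between the pads) lies 19 mm behind it (bot.pinch_z is the distance from the TCP to the grasp point, in m); z points along the fingers, y is the line along which they close (so a half turn about z gives the same grasp; the last joint's range is limited). The gripper opens to 85 mm and grips with 20 to 120 N. Pads are 22 mm wide; open, the fingers measure 114 mm over their backs; the gripper's body (76 mm by 85 mm) begins 54 mm behind the grasp point. The pads swing forward as they close: fully open they stand 13 mm farther back than shut.
Start: joints at [-1.387, 0.521, -0.036, 1.599, 0.021, 1.021, -0.113], TCP at [0.157, 0.605, 0.231] pointing down, gripper open.
Joint ranges: [-2.91, 2.91], [-0.3, 2.13], [-1.5, 1.42], [0.17, 2.43], [-1.26, 4.41], [0.16, 1.93], [-2.52, 2.52]. Speed limits (rad/s): [1.89, 1.89, 2.39, 2.39, 3.01, 3.01, 3.01].

## Interface

Orientations are given as [roll, pitch, yaw] about the fixed x, y, z axes, in that order (R = Rz(yaw) Ry(pitch) Rx(roll)).
In Python, from workcell import observe, viewer, bot gives the robot as it stands. The module is installed in compiled form; this text tells all that it offers.
- The arm moves only by the tool play_rows, never from a script. Its argument "motion" is a list of rows, each a list of 7 numbers: the shift along the tool's x, y, z in cm, then the turn, a rotation vector about the tool's x, y, z in rad, then the opening, from -1 (shut) to 1 (fully open), so that 0 is half open. A call has exactly 5 rows; each row is the pose to reach, as a shift and turn from the pose commanded when the call began, along the tool's axes at that moment; what a row does not reach only later rows make up. A row lasts 1/10 s, in which the tool goes at most 50 mm and 8.59 degrees, less where a joint would pass 70% of its speed; a pose out of reach is approached as far as the arm can. A call with a gripper value outside its range is refused whole. The fingers move at their own pace and stop on an object; "squeeze" is the grip in N (left out, the last holds). Time passes only in rows, so rows that repeat a pose let the fingers close, or fill a call up. It gives the time, the measured TCP pose, the force, the opening and the grip force at its end, in the units of the state.
- observe(): the state, without advancing time (a new reading comes with each control period).
- viewer.grab_frame(name): name is "scene" or "top" or "wrist"; returns (picture, depth): 384x512x3 uint8, red, green, blue; 384x512 float32, m along the optical axis (not along the pixel's ray), 0 where there is no reading.
- viewer.camera_info(name): a dict with "fx", "fy", "cx", "cy" (pixels), "R" (3x3) and "t" (3): a world point X has camera coordinates R X + t. Camera axes: x right, y down, z forward; pixel columns grow to the right and rows downward; lengths in m; the calibration is good to about 2 mm. A picture is of the moment at which its call begins: read the wrist's pose just before it. camera_info takes no time and is no camera call; for the wrist camera it gives the pose at the moment of the call.
- bot.job_done(): hands the job in; it is judged then, once.
The state is a dict: "clock": time; "qpos": joint angles; "qd": joint speeds; "joint_efforts": joint torques, N m; "position": TCP position; "tool_rot": TCP orientation; "force": force on the tool from outside, world axes, zero at the start; "moment": the same for the moment, N m; "grip_width": finger opening in m; "finger_force": force on a finger pad.
Only numpy, scipy, OpenCV 4.12 (cv2) and the standard library are available. Lean on these libraries where they do the work, as an engineer would, in place of code of your own. Each camera call takes 0.05 s, during which the arm holds its last target. There are 200 camera calls.

## Working session

There is one attempt and no reset: what is moved stays moved. The work goes in short steps, Python scripts to look and compute and a tool call to move; the robot and the scene stay as the last step left them, time stands still between calls to the robot, and variables do not carry over. Pictures are saved under pics/ and viewed, at most 10 in all, crops included, and the job is handed in when it is done.

Besides the shell and the picture viewer there is one more tool, called after ">>>" in YAML: its name, and indented under it one key for each argument. play_rows: Moves the arm, as the interface text tells. Its arguments: {"type":"object","properties":{"motion":{"type":"array"},"squeeze":{"type":"number"}},"required":["motion"]}

```bash
mkdir -p pics; python3 - <<'E'
from workcell import observe, viewer, bot
import cv2,numpy as np
print(observe(), bot.pinch_z)
for n in("scene","top"):
    p,d=viewer.grab_frame(n); cv2.imwrite(f"pics/{n}0.png",p[:,:,::-1]); np.savez(f"{n}0.npz",p=p,d=d,**viewer.camera_info(n))
    print(n,viewer.camera_info(n))
E
```

```text
{'clock': 0.0, 'qpos': array([-1.3872012 ,  0.52203502, -0.03630098,  1.60002492,  0.02120166,
        1.02109534, -0.11278319]), 'qd': array([-0.00228367,  0.00062184,  0.00023583,  0.00094474, -0.00089945,
        0.00112609, -0.00077206]), 'joint_efforts': array([ 6.39834707e-04, -9.27098966e+01,  1.98011622e+00, -3.69930482e+01,
        1.78173662e-02,  8.23011564e-03, -2.74391931e-05]), 'position': array([0.15688909, 0.60462695, 0.23070688]), 'tool_rot': array([-3.14041916e+00,  9.92024353e-05,  2.88778269e+00]), 'force': array([0.24447501, 0.37378788, 0.37080538]), 'moment': array([-0.06528984,  0.02293743, -0.01626484]), 'finger_force': 0.0, 'grip_width': 0.08542307568849894} 0.0187
scene {'fx': 416.3435845944657, 'fy': 416.3435845944657, 'cx': 254.9340807763926, 'cy': 191.14114843841534, 'R': array([[-1.03365697e-01,  9.94643407e-01, -1.57571938e-04],
       [ 6.25782962e-01,  6.49097074e-02, -7.77291717e-01],
       [-7.73117854e-01, -8.04439057e-02, -6.29140335e-01]]), 't': array([ 0.02674434, -0.19132477,  1.64937736])}
top {'fx': 433.94988742347266, 'fy': 433.94988742347266, 'cx': 255.7360287983784, 'cy': 187.54725050322008, 'R': array([[ 0.0193333 , -0.99980213, -0.00468265],
       [-0.99601799, -0.01885202, -0.08713643],
       [ 0.08703091,  0.00634864, -0.99618538]]), 't': array([0.02376336, 0.51986619, 1.43365125])}
```

View pics/scene0.png

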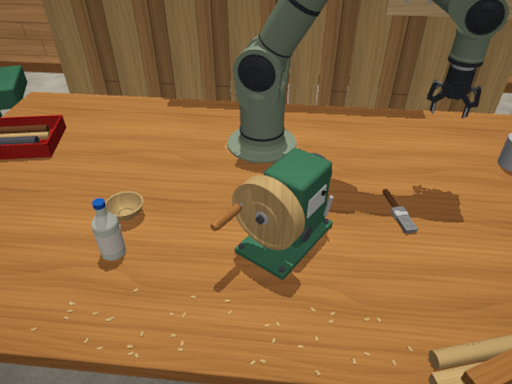

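View pics/top0.png

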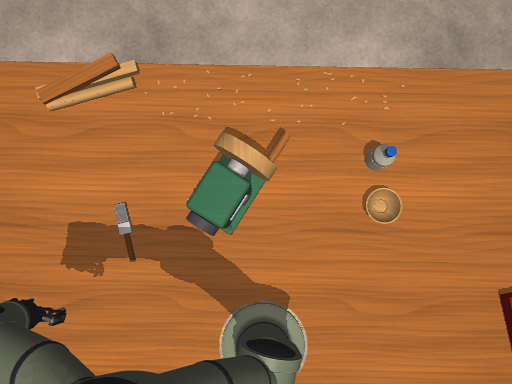

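The scene view shows the wheel face at about (268,212) and the handle from (213,226) to (240,208). In the top view the handle runs from (268,160) to (284,130), the wheel rim from (218,137) to (272,170), the bottle is at (383,155), the bowl at (383,205) and the brush at (125,230).

```bash
cat >h.py <<'E'
import numpy as np
def cloud(f):
    a=np.load(f); d=a['d']; v,u=np.mgrid[:d.shape[0],:d.shape[1]]
    c=np.stack([(u-a['cx'])/a['fx']*d,(v-a['cy'])/a['fy']*d,d],-1)
    return (c-a['t'])@a['R'],a['p'].astype(int),d
E
python3 - <<'E'
from h import *
import cv2
S,ps,ds=cloud('scene0.npz'); T,pt,dt=cloud('top0.npz')
def poly(pts): m=np.zeros((384,512),np.uint8); cv2.fillPoly(m,[np.array(pts)],1); return m>0
m=poly([(246,190),(270,185),(295,205),(298,235),(285,242),(262,238),(248,222)])&(ds>0)
P=S[m]; 
for _ in range(6):
    c=P.mean(0); n=np.linalg.svd(P-c)[2][2]; r=(P-c)@n; P=P[abs(r)<max(.003,1.5*r.std())]
n*=-np.sign(n[0]); print('face',c,'n into head',n,len(P), r.std())
# rim extents: points in scene near face plane, above z .03
Q=S.reshape(-1,3)[ds.ravel()>0]; f=(abs((Q-c)@n)<.005)&(Q[:,2]>.05)&(np.linalg.norm(Q-c,axis=1)<.2); Q=Q[f]
e=np.cross([0,0,1],n); e/=np.linalg.norm(e)
print('rim z',Q[:,2].min(),Q[:,2].max(),'lat',((Q-c)@e).min(),((Q-c)@e).max(), 'mid', c+e*(((Q-c)@e).min()+((Q-c)@e).max())/2)
for nm,X,d in(('s',S,ds),('t',T,dt)):
    Q=X.reshape(-1,3)[d.ravel()>0]; s=(Q-c)@n
    q=Q[(s<-.012)&(s>-.13)&(Q[:,2]>.04)&(np.linalg.norm(Q-c,axis=1)<.17)]
    s=(q-c)@n; l=(q-c)@e
    for a in np.arange(-.12,0,.02):
        k=(s>a)&(s<a+.02)
        if k.any(): print(nm,a,k.sum(),'lat',l[k].min(),l[k].max(),'z',q[k,2].min(),q[k,2].max())
print('green top',)
g=T[(dt>0)&(abs(T[...,2]-.24)<.01)&(pt[...,1]>pt[...,0]+20)]; rc=cv2.minAreaRect((g[:,:2]*1000).astype(np.float32)); print(rc)
for nm,uv in(('glue',(390,152)),('bowl',(383,205)),('brush',(122,215)),('brush2',(132,258))): print(nm,T[uv[1],uv[0]])
E
```

```text
face [0.62933833 0.07682714 0.18966488] n into head [-0.85330286  0.52141103  0.0021831 ] 1452 0.001494555324142856
rim z 0.06857305444448458 0.27187909180291475 lat -0.0763984320977216 0.12283622050552578 mid [0.61723171 0.05701434 0.18966488]
s -0.12 70 lat 0.08126328547873078 0.10372171677441798 z 0.16799774817345797 0.19029784254621449
s -0.09999999999999999 74 lat 0.08026042111468142 0.1042546891779676 z 0.16943540177152633 0.19120917362639966
s -0.07999999999999999 69 lat 0.08004773961586602 0.10329921329218557 z 0.16878696716375685 0.19138578106772583
s -0.059999999999999984 67 lat 0.07984737389982328 0.10243774868615887 z 0.17042955553400665 0.19370044669692432
s -0.03999999999999998 62 lat 0.022488691624253147 0.10316926149640583 z 0.1720152967612873 0.19084542928068976
s -0.019999999999999976 66 lat 0.014370970765828205 0.10026118781195162 z 0.15792364416607635 0.18919734244455214
t -0.12 18 lat 0.08404482791738359 0.10305477190356514 z 0.18230999664939523 0.19154409610405165
t -0.09999999999999999 55 lat 0.08017494344914324 0.10518939939504136 z 0.17977015067372257 0.19492390537951307
t -0.07999999999999999 57 lat 0.07920860768556037 0.10462430137899052 z 0.17524901837505402 0.1947894374871277
t -0.059999999999999984 57 lat 0.07934687695200564 0.10523239238228686 z 0.17883644551051778 0.19521667861872832
t -0.03999999999999998 56 lat 0.07970596578782026 0.10482271239352671 z 0.17773987786990583 0.1940961833182163
t -0.019999999999999976 24 lat 0.015737044167880652 0.10380659394722665 z 0.17659105459251526 0.19454614305596057
green top
((479.8934326171875, 139.7436981201172), (126.8342056274414, 158.14453125), 58.59693145751953)
glue [ 0.61830093 -0.36527     0.19301817]
bowl [ 0.46974032 -0.39720299  0.00600307]
brush [0.41888124 0.48090417 0.01622038]
brush2 [0.27724052 0.43918627 0.02247339]
```

>>> play_rows:
  motion:
    - [0,0,-5,0,0,0,1]
    - [0,0,-10,0,0,0,1]
    - [0,0,-15,0,0,0,1]
    - [-2,-2,-19,0,0,0,1]
    - [-5,-4,-19,0,0,0,1]
  squeeze: 60

```text
clock: 0.6
position: [0.1946, 0.5548, 0.426]
tool_rot: [3.135, -0.001, 2.89]
force: [1.9, 0.4, -0.5]
grip_width: 0.0855
finger_force: 0.0
```

>>> play_rows:
  motion:
    - [-4,-3,0,0,0,0.03,1]
    - [-8,-6,0,0,0,0.06,1]
    - [-12,-9,0,0,0,0.09,1]
    - [-16,-12,0,0,0,0.12,1]
    - [-20,-15.5,0,0,0,0.15,1]

```text
clock: 1.1
position: [0.3492, 0.3542, 0.4211]
tool_rot: [-3.141, -0.0, 2.736]
force: [1.2, 0.4, 0.1]
grip_width: 0.0852
finger_force: 0.0
```

>>> play_rows:
  motion:
    - [-4,-3,0,0,0,0.03,1]
    - [-8,-6,0,0,0,0.06,1]
    - [-12,-9,0,0,0,0.09,1]
    - [-16,-12,0,0,0,0.12,1]
    - [-20,-15,0,0,0,0.144,1]

```text
clock: 1.6
position: [0.4736, 0.1375, 0.4214]
tool_rot: [3.141, -0.0, 2.593]
force: [0.8, 0.5, 0.6]
grip_width: 0.0852
finger_force: 0.0
```

```bash
python3 -c "
from workcell import *;s=observe();print(s['position'],s['tool_rot'],s['qpos'],s['clock'])"
```

```text
[0.4736354  0.1374991  0.42136358] [ 3.14140173e+00 -4.06975345e-05  2.59265771e+00] [-0.70007085  0.15148485  0.34865918  1.66044102 -0.05315292  1.338846
  0.67899084] 1.6
```

>>> play_rows:
  motion:
    - [-5,-1.2,0,0,0,0,1]
    - [-10,-2.4,0,0,0,0,1]
    - [-15,-3.6,0,0,0,0,1]
    - [-20,-5,0,0,0,0,1]
    - [-24.3,-6.2,0,0,0,0,1]

```text
clock: 2.1
position: [0.6488, -0.0408, 0.4209]
tool_rot: [-3.141, -0.0, 2.595]
force: [0.3, 1.7, 1.5]
grip_width: 0.0855
finger_force: 0.0
```

>>> play_rows:
  motion:
    - [0,0,4,0,0,0,1]
    - [0,0,8,0,0,0,1]
    - [0,0,12,0,0,0,1]
    - [0,0,12,0,0,0,1]
    - [0,0,12,0,0,0,1]

```text
clock: 2.6
position: [0.6479, -0.0394, 0.3022]
tool_rot: [-3.141, -0.0, 2.594]
force: [1.7, -0.1, 1.1]
grip_width: 0.0857
finger_force: 0.0
```

```bash
python3 - <<'E'
from workcell import *
import cv2,numpy as np
from h import *
s=observe();print(s['position'],s['tool_rot'],s['qpos'],s['force'],s['clock'])
i=viewer.camera_info('wrist');p,d=viewer.grab_frame('wrist'); cv2.imwrite("pics/w1.png",p[:,:,::-1]); np.savez("w1.npz",p=p,d=d,**i)
W,p,d=cloud('w1.npz'); ax=np.array([.6170,.0566,.170]); n=np.array([-.8535,.521,0]); e=np.array([-.521,-.8535,0])
Q=W.reshape(-1,3)[d.ravel()>0]; s=(Q-ax)@n; l=(Q-ax)@e
k=(s<-.012)&(s>-.115)&(l>.03)&(l<.11)&(Q[:,2]>.15)&(Q[:,2]<.22)
print(k.sum()); 
for a in np.arange(-.12,0,.02):
    j=k&(s>a)&(s<a+.02)
    if j.any(): print(round(a,2),j.sum(),l[j].min(),l[j].max(),np.percentile(Q[j,2],98))
k2=(abs(s)<.004)&(Q[:,2]>.1)&(abs(l)<.13); print('face',k2.sum())
E
```

```text
[ 0.6479366  -0.03939739  0.30224466] [-3.14129869e+00 -6.12455922e-05  2.59375043e+00] [-0.30035976  0.53465965  0.42801484  1.4602684  -0.22898534  1.19642444
  1.18173045] [ 1.69887765 -0.12369992  1.13348447] 2.6
3369
-0.12 169 0.05840487120054486 0.0794751467417085 0.18726234103306683
-0.1 625 0.05583596410507105 0.08109156932442556 0.18936029675214666
-0.08 722 0.05591315776180298 0.08172110367096604 0.18961350051695375
-0.06 755 0.05609308038111269 0.08139384362000292 0.189635852210689
-0.04 781 0.05628012447120359 0.0809526206804529 0.18933181971726407
-0.02 317 0.05724356184179488 0.08087237624987903 0.18854006422462333
face 3588
```

View pics/w1.png

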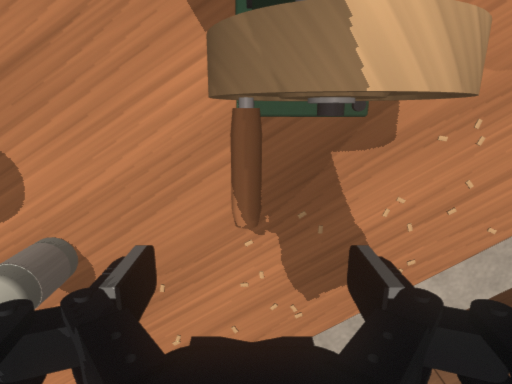

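The wrist view shows the handle from (246,108) to (248,230), with the wheel rim and hub behind it. It lies about 3 mm to one side of the tool's centre line.

>>> play_rows:
  motion:
    - [-0.8,-0.3,3,0,0,0,1]
    - [-0.8,-0.3,6.5,0,0,0,1]
    - [-0.8,-0.3,10,0,0,0,1]
    - [-0.8,-0.3,13,0,0,0,1]
    - [-0.8,-0.3,14.2,0,0,0,1]

```text
clock: 3.15
position: [0.6532, -0.0459, 0.1589]
tool_rot: [3.142, -0.0, 2.594]
force: [0.4, 0.4, -0.7]
grip_width: 0.0854
finger_force: 0.0
```

>>> play_rows:
  motion:
    - [0,0,0,0,0,0,0]
    - [0,0,0,0,0,0,-1]
    - [0,0,0,0,0,0,-1]
    - [0,0,0,0,0,0,-1]
    - [0,0,0,0,0,0,-1]
  squeeze: 70

```text
clock: 3.65
position: [0.653, -0.0475, 0.1603]
tool_rot: [-3.141, 0.001, 2.593]
force: [-1.1, -5.1, 1.8]
grip_width: 0.024
finger_force: 68.5
```

```bash
python3 - <<'E'
from workcell import *
s=observe();print(s)
E
```

```text
{'clock': 3.65, 'qpos': array([-0.255479  ,  0.67768268,  0.3748559 ,  1.59531689, -0.29008519,
        0.92338784,  1.24183242]), 'qd': array([ 0.00049886,  0.00317751, -0.00219924, -0.0002736 , -0.00749235,
       -0.00479885, -0.00212484]), 'joint_efforts': array([-4.08546522e+00, -9.85546803e+01,  9.65466589e+00, -3.38074386e+01,
       -1.04054354e+00,  3.47240595e-02,  1.51938885e-01]), 'position': array([ 0.65299895, -0.04754214,  0.16028367]), 'tool_rot': array([-3.14065993e+00,  1.30413544e-03,  2.59271864e+00]), 'force': array([-1.1282482 , -5.10290926,  1.83816082]), 'moment': array([-1.12916571,  0.27448339, -0.03567495]), 'finger_force': 68.49761009216309, 'grip_width': 0.024026618408637852}
```

```bash
python3 - <<'E'
import numpy as np
from numpy import cos,sin,radians as r
for k in range(18):
    a=7.4+20*k
    print(k,[[float(round(7*(cos(r(a))-cos(r(a+d))),1+1)),float(round(7*(sin(r(a))-sin(r(a+d))),2))] for d in(4,8,12,16,20)])
E
```

```text
0 [[0.08, -0.48], [0.19, -0.96], [0.34, -1.42], [0.52, -1.88], [0.73, -2.32]]
1 [[0.24, -0.43], [0.51, -0.83], [0.81, -1.22], [1.13, -1.59], [1.48, -1.93]]
2 [[0.37, -0.32], [0.76, -0.61], [1.17, -0.87], [1.6, -1.11], [2.05, -1.31]]
3 [[0.46, -0.17], [0.93, -0.31], [1.4, -0.42], [1.89, -0.49], [2.37, -0.53]]
4 [[0.49, -0.01], [0.98, 0.02], [1.46, 0.09], [1.94, 0.18], [2.41, 0.31]]
5 [[0.46, 0.16], [0.91, 0.36], [1.34, 0.58], [1.76, 0.84], [2.16, 1.12]]
6 [[0.38, 0.31], [0.73, 0.65], [1.06, 1.01], [1.37, 1.39], [1.65, 1.79]]
7 [[0.25, 0.42], [0.47, 0.86], [0.66, 1.31], [0.81, 1.77], [0.93, 2.24]]
8 [[0.09, 0.48], [0.15, 0.97], [0.17, 1.45], [0.16, 1.94], [0.11, 2.43]]
9 [[-0.08, 0.48], [-0.19, 0.96], [-0.34, 1.42], [-0.52, 1.88], [-0.73, 2.32]]
10 [[-0.24, 0.43], [-0.51, 0.83], [-0.81, 1.22], [-1.13, 1.59], [-1.48, 1.93]]
11 [[-0.37, 0.32], [-0.76, 0.61], [-1.17, 0.87], [-1.6, 1.11], [-2.05, 1.31]]
12 [[-0.46, 0.17], [-0.93, 0.31], [-1.4, 0.42], [-1.89, 0.49], [-2.37, 0.53]]
13 [[-0.49, 0.01], [-0.98, -0.02], [-1.46, -0.09], [-1.94, -0.18], [-2.41, -0.31]]
14 [[-0.46, -0.16], [-0.91, -0.36], [-1.34, -0.58], [-1.76, -0.84], [-2.16, -1.12]]
15 [[-0.38, -0.31], [-0.73, -0.65], [-1.06, -1.01], [-1.37, -1.39], [-1.65, -1.79]]
16 [[-0.25, -0.42], [-0.47, -0.86], [-0.66, -1.31], [-0.81, -1.77], [-0.93, -2.24]]
17 [[-0.09, -0.48], [-0.15, -0.97], [-0.17, -1.45], [-0.16, -1.94], [-0.11, -2.43]]
```

>>> play_rows:
  motion:
    - [0,0.08,-0.48,0,0,0,-1]
    - [0,0.19,-0.96,0,0,0,-1]
    - [0,0.34,-1.42,0,0,0,-1]
    - [0,0.52,-1.88,0,0,0,-1]
    - [0,0.73,-2.32,0,0,0,-1]

```text
clock: 4.15
position: [0.656, -0.0425, 0.1828]
tool_rot: [-3.138, 0.0, 2.592]
force: [-4.0, -13.1, -4.9]
grip_width: 0.0238
finger_force: 69.8
```

>>> play_rows:
  motion:
    - [0,0.24,-0.43,0,0,0,-1]
    - [0,0.51,-0.83,0,0,0,-1]
    - [0,0.81,-1.22,0,0,0,-1]
    - [0,1.13,-1.59,0,0,0,-1]
    - [0,1.48,-1.93,0,0,0,-1]

```text
clock: 4.65
position: [0.6633, -0.0308, 0.2026]
tool_rot: [-3.137, 0.0, 2.591]
force: [-10.7, -16.2, 4.9]
grip_width: 0.0238
finger_force: 71.0
```

>>> play_rows:
  motion:
    - [0,0.27,-0.42,0,0,0,-1]
    - [0,0.56,-0.81,0,0,0,-1]
    - [0,0.92,-1.12,0,0,0,-1]
    - [0,1.32,-1.36,0,0,0,-1]
    - [0,1.75,-1.56,0,0,0,-1]

```text
clock: 5.15
position: [0.6734, -0.0141, 0.2178]
tool_rot: [-3.14, 0.001, 2.592]
force: [-1.3, -7.7, -3.3]
grip_width: 0.0239
finger_force: 69.7
```

>>> play_rows:
  motion:
    - [0,0.46,-0.17,0,0,0,-1]
    - [0,0.93,-0.31,0,0,0,-1]
    - [0,1.4,-0.42,0,0,0,-1]
    - [0,1.89,-0.49,0,0,0,-1]
    - [0,2.37,-0.53,0,0,0,-1]

```text
clock: 5.65
position: [0.6859, 0.0062, 0.2239]
tool_rot: [-3.14, 0.001, 2.592]
force: [-4.4, -6.6, 7.1]
grip_width: 0.0241
finger_force: 70.7
```

>>> play_rows:
  motion:
    - [0,0.49,-0.01,0,0,0,-1]
    - [0,0.98,0.02,0,0,0,-1]
    - [0,1.46,0.09,0,0,0,-1]
    - [0,1.94,0.18,0,0,0,-1]
    - [0,2.41,0.31,0,0,0,-1]

```text
clock: 6.15
position: [0.6991, 0.0277, 0.2214]
tool_rot: [3.141, 0.002, 2.593]
force: [-2.5, -3.5, 10.6]
grip_width: 0.0236
finger_force: 71.3
```

>>> play_rows:
  motion:
    - [0,0.46,0.1,0,0,0,-1]
    - [0,0.91,0.25,0,0,0,-1]
    - [0,1.34,0.43,0,0,0,-1]
    - [0,1.76,0.66,0,0,0,-1]
    - [0,2.16,0.92,0,0,0,-1]

```text
clock: 6.65
position: [0.7103, 0.0462, 0.2117]
tool_rot: [3.141, 0.002, 2.593]
force: [-0.4, -3.9, 5.2]
grip_width: 0.0239
finger_force: 70.7
```

>>> play_rows:
  motion:
    - [0,0.38,0.31,0,0,0,-1]
    - [0,0.73,0.65,0,0,0,-1]
    - [0,1.06,1.01,0,0,0,-1]
    - [0,1.37,1.39,0,0,0,-1]
    - [0,1.65,1.79,0,0,0,-1]

```text
clock: 7.15
position: [0.7194, 0.061, 0.1938]
tool_rot: [3.14, 0.002, 2.593]
force: [2.7, 0.4, 6.0]
grip_width: 0.0239
finger_force: 70.7
```

>>> play_rows:
  motion:
    - [0,0.25,0.42,0,0,0,-1]
    - [0,0.47,0.86,0,0,0,-1]
    - [0,0.66,1.31,0,0,0,-1]
    - [0,0.81,1.77,0,0,0,-1]
    - [0,0.93,2.24,0,0,0,-1]

```text
clock: 7.65
position: [0.7246, 0.0696, 0.1712]
tool_rot: [3.139, 0.003, 2.594]
force: [6.9, 1.6, 4.2]
grip_width: 0.024
finger_force: 70.6
```

>>> play_rows:
  motion:
    - [0,0.09,0.48,0,0,0,-1]
    - [0,0.15,0.97,0,0,0,-1]
    - [0,0.17,1.45,0,0,0,-1]
    - [0,0.16,1.94,0,0,0,-1]
    - [0,0.11,2.43,0,0,0,-1]

```text
clock: 8.15
position: [0.7253, 0.0708, 0.1467]
tool_rot: [3.139, 0.003, 2.594]
force: [10.1, 3.1, 0.3]
grip_width: 0.0239
finger_force: 70.4
```

>>> play_rows:
  motion:
    - [0,-0.08,0.48,0,0,0,-1]
    - [0,-0.19,0.96,0,0,0,-1]
    - [0,-0.34,1.42,0,0,0,-1]
    - [0,-0.52,1.88,0,0,0,-1]
    - [0,-0.73,2.32,0,0,0,-1]

```text
clock: 8.65
position: [0.7216, 0.0647, 0.1232]
tool_rot: [3.139, 0.003, 2.594]
force: [11.3, 4.3, -3.0]
grip_width: 0.0239
finger_force: 70.1
```

>>> play_rows:
  motion:
    - [0,-0.24,0.43,0,0,0,-1]
    - [0,-0.51,0.83,0,0,0,-1]
    - [0,-0.81,1.22,0,0,0,-1]
    - [0,-1.13,1.59,0,0,0,-1]
    - [0,-1.48,1.93,0,0,0,-1]

```text
clock: 9.15
position: [0.7137, 0.0518, 0.1036]
tool_rot: [3.139, 0.002, 2.594]
force: [11.7, 3.2, -7.7]
grip_width: 0.024
finger_force: 69.8
```

>>> play_rows:
  motion:
    - [0,-0.37,0.32,0,0,0,-1]
    - [0,-0.76,0.61,0,0,0,-1]
    - [0,-1.17,0.87,0,0,0,-1]
    - [0,-1.6,1.11,0,0,0,-1]
    - [0,-2.05,1.31,0,0,0,-1]

```text
clock: 9.65
position: [0.7027, 0.0338, 0.0903]
tool_rot: [3.14, 0.002, 2.594]
force: [9.8, 0.5, -6.5]
grip_width: 0.0238
finger_force: 69.5
```

>>> play_rows:
  motion:
    - [0,-0.46,0.17,0,0,0,-1]
    - [0,-0.93,0.31,0,0,0,-1]
    - [0,-1.4,0.42,0,0,0,-1]
    - [0,-1.89,0.49,0,0,0,-1]
    - [0,-2.37,0.53,0,0,0,-1]

```text
clock: 10.15
position: [0.6901, 0.0131, 0.0851]
tool_rot: [3.141, 0.002, 2.594]
force: [7.4, -1.1, -5.0]
grip_width: 0.0238
finger_force: 69.7
```

>>> play_rows:
  motion:
    - [0,-0.49,0.01,0,0,0,-1]
    - [0,-0.98,-0.02,0,0,0,-1]
    - [0,-1.46,-0.09,0,0,0,-1]
    - [0,-1.94,-0.18,0,0,0,-1]
    - [0,-2.41,-0.31,0,0,0,-1]

```text
clock: 10.65
position: [0.6776, -0.0073, 0.0885]
tool_rot: [3.14, 0.002, 2.594]
force: [6.8, 0.4, -2.3]
grip_width: 0.0241
finger_force: 69.9
```

>>> play_rows:
  motion:
    - [0,-0.46,-0.16,0,0,0,-1]
    - [0,-0.91,-0.36,0,0,0,-1]
    - [0,-1.34,-0.58,0,0,0,-1]
    - [0,-1.76,-0.84,0,0,0,-1]
    - [0,-2.16,-1.12,0,0,0,-1]

```text
clock: 11.15
position: [0.6665, -0.0254, 0.0998]
tool_rot: [3.14, 0.002, 2.594]
force: [6.4, 1.9, -2.3]
grip_width: 0.0236
finger_force: 70.0
```

>>> play_rows:
  motion:
    - [0,-0.38,-0.31,0,0,0,-1]
    - [0,-0.73,-0.65,0,0,0,-1]
    - [0,-1.06,-1.01,0,0,0,-1]
    - [0,-1.37,-1.39,0,0,0,-1]
    - [0,-1.65,-1.79,0,0,0,-1]

```text
clock: 11.65
position: [0.6581, -0.0391, 0.1178]
tool_rot: [3.14, 0.002, 2.594]
force: [8.0, 4.2, -3.5]
grip_width: 0.0238
finger_force: 70.0
```

>>> play_rows:
  motion:
    - [0,-0.25,-0.42,0,0,0,-1]
    - [0,-0.47,-0.86,0,0,0,-1]
    - [0,-0.66,-1.31,0,0,0,-1]
    - [0,-0.81,-1.77,0,0,0,-1]
    - [0,-0.93,-2.24,0,0,0,-1]

```text
clock: 12.15
position: [0.6533, -0.0469, 0.1401]
tool_rot: [3.14, 0.002, 2.594]
force: [10.0, 3.4, -6.0]
grip_width: 0.0239
finger_force: 69.7
```

>>> play_rows:
  motion:
    - [0,-0.09,-0.48,0,0,0,-1]
    - [0,-0.15,-0.97,0,0,0,-1]
    - [0,-0.17,-1.45,0,0,0,-1]
    - [0,-0.16,-1.94,0,0,0,-1]
    - [0,-0.11,-2.43,0,0,0,-1]

```text
clock: 12.65
position: [0.6526, -0.0478, 0.1641]
tool_rot: [3.14, 0.002, 2.594]
force: [12.5, 1.4, -10.4]
grip_width: 0.024
finger_force: 69.4
```

```bash
cat >fit.py <<'E'
import numpy as np
from scipy.optimize import least_squares as L
D=np.array([[.656,-.0425,.1828,-4,-13.1,-4.9],[.6633,-.0308,.2026,-10.7,-16.2,4.9],[.6734,-.0141,.2178,-1.3,-7.7,-3.3],[.6859,.0062,.2239,-4.4,-6.6,7.1],[.6991,.0277,.2214,-2.5,-3.5,10.6],[.7103,.0462,.2117,-.4,-3.9,5.2],[.7194,.061,.1938,2.7,.4,6],[.7246,.0696,.1712,6.9,1.6,4.2],[.7253,.0708,.1467,10.1,3.1,.3],[.7216,.0647,.1232,11.3,4.3,-3],[.7137,.0518,.1036,11.7,3.2,-7.7],[.7027,.0338,.0903,9.8,.5,-6.5],[.6901,.0131,.0851,7.4,-1.1,-5],[.6776,-.0073,.0885,6.8,.4,-2.3],[.6665,-.0254,.0998,6.4,1.9,-2.3],[.6581,-.0391,.1178,8,4.2,-3.5],[.6533,-.0469,.1401,10,3.4,-6],[.6526,-.0478,.1641,12.5,1.4,-10.4]])
e=np.array([-.521,-.8535]); n=np.array([-.8535,.521])
l=(D[:,:2]-[.617,.0566])@e; z=D[:,2]
c=L(lambda p:np.hypot(l-p[0],z-p[1])-p[2],[0,.153,.07]).x
th=np.arctan2(z-c[1],l-c[0]); fl=D[:,3:5]@e; fz=D[:,5]; fn=D[:,3:5]@n
ft=-(fz*np.cos(th)-fl*np.sin(th)); fr=fl*np.cos(th)+fz*np.sin(th)   # ft: drive applied in +theta
if __name__=="__main__":
    print('circle',c)
    for r in zip(np.degrees(th)%360,ft*.07,fr,fn): print(np.round(r,2))
    for s in (slice(None),slice(2,None)):
        t=th[s]; A=np.c_[np.ones_like(t),np.cos(t),np.sin(t)]; x,res,_,_=np.linalg.lstsq(A,ft[s]*c[2],rcond=None)
        # slug angle=th+b, resist = M cos(th+b) -> M cos b, -M sin b ; bottom: th+b=-90
        b=np.arctan2(-x[2],x[1]); print(x,'M',np.hypot(*x[1:]),'handle angle for bottom',np.degrees(-np.pi/2-b)%360,'rms',np.sqrt(np.mean((A@x-ft[s]*c[2])**2)))
E
python3 fit.py
```

```text
circle [0.00086567 0.15462732 0.06973911]
[23.96  0.69 10.13 -3.41]
[44.04  0.7  17.35  0.69]
[64.53  0.56  0.14 -2.9 ]
[84.84  0.51  7.78  0.32]
[105.86   0.49   9.02   0.31]
[125.43   0.41   2.19  -1.69]
[145.95   0.28   4.81  -2.1 ]
[166.31   0.2    5.81  -5.06]
[ 1.8652e+02  8.0000e-02  7.8200e+00 -7.0100e+00]
[ 2.0678e+02  1.1000e-01  9.8800e+00 -7.4000e+00]
[ 2.2726e+02  9.0000e-02  1.1650e+01 -8.3200e+00]
[ 2.4795e+02  1.9000e-01  8.1000e+00 -8.1000e+00]
[ 2.685e+02  1.900e-01  5.070e+00 -6.890e+00]
[288.48   0.31   0.95  -5.6 ]
[308.32   0.37  -1.27  -4.47]
[328.2    0.49  -4.74  -4.64]
[348.04   0.53  -6.69  -6.76]
[ 7.74  0.65 -9.04 -9.94]
[0.37597521 0.22874181 0.15923657] M 0.27870971043798365 handle angle for bottom 304.84336196621626 rms 0.03297138388290822
[0.36944676 0.2182082  0.15167734] M 0.26574580775947604 handle angle for bottom 304.803308217659 rms 0.03020618184300493
```

The fit gives drag 0.37 N m and slug pull 0.27 N m, both inside the stated values. The heavy side is down with the handle at about 305°, so I'll turn back about 63°.

>>> play_rows:
  motion:
    - [0,-0.05,0.49,0,0,0,-1]
    - [0,-0.06,0.98,0,0,0,-1]
    - [0,-0.04,1.46,0,0,0,-1]
    - [0,0.02,1.95,0,0,0,-1]
    - [0,0.11,2.43,0,0,0,-1]

```text
clock: 13.15
position: [0.6533, -0.047, 0.1403]
tool_rot: [3.139, 0.002, 2.594]
force: [5.8, 2.6, 4.2]
grip_width: 0.0241
finger_force: 70.8
```

>>> play_rows:
  motion:
    - [0,0.12,0.47,0,0,0,-1]
    - [0,0.27,0.93,0,0,0,-1]
    - [0,0.46,1.38,0,0,0,-1]
    - [0,0.68,1.82,0,0,0,-1]
    - [0,0.93,2.24,0,0,0,-1]

```text
clock: 13.65
position: [0.6579, -0.0394, 0.1178]
tool_rot: [3.14, 0.002, 2.594]
force: [4.1, 0.5, 6.3]
grip_width: 0.0241
finger_force: 71.0
```

>>> play_rows:
  motion:
    - [0,0.28,0.4,0,0,0,-1]
    - [0,0.59,0.78,0,0,0,-1]
    - [0,0.92,1.14,0,0,0,-1]
    - [0,1.27,1.48,0,0,0,-1]
    - [0,1.65,1.79,0,0,0,-1]

```text
clock: 14.15
position: [0.6662, -0.0259, 0.0999]
tool_rot: [3.141, 0.001, 2.594]
force: [1.3, -1.2, 7.6]
grip_width: 0.024
finger_force: 71.1
```

>>> play_rows:
  motion:
    - [0,0,0,0,0,0,-1]
    - [0,0,0,0,0,0,-1]
    - [0,0,0,0,0,0,-1]
    - [0,0,0,0,0,0,-1]
    - [0,0,0,0,0,0,-1]

```text
clock: 14.65
position: [0.6664, -0.0255, 0.0998]
tool_rot: [3.14, 0.002, 2.594]
force: [6.3, 2.3, 0.4]
grip_width: 0.0238
finger_force: 70.5
```

```bash
python3 - <<'E'
from workcell import *
from fit import *
s=observe(); p=s['position']; l=(p[:2]-[.617,.0566])@e
print(s, np.degrees(np.arctan2(p[2]-c[1],l-c[0]))%360, np.hypot(p[2]-c[1],l-c[0]))
E
```

```text
{'clock': 14.65, 'qpos': array([-0.26021817,  0.76604016,  0.33672007,  1.59656727, -0.31566127,
        0.83087929,  1.22601121]), 'qd': array([ 0.00202061, -0.00173386,  0.00295726,  0.00122898,  0.00046539,
       -0.00077206, -0.00057546]), 'joint_efforts': array([   0.54629305, -102.98291445,   13.73187661,  -26.40106916,
          0.87645505,    1.98564559,    0.41528732]), 'position': array([ 0.66641848, -0.02545524,  0.09975648]), 'tool_rot': array([3.14026060e+00, 1.70549934e-03, 2.59368794e+00]), 'force': array([6.27568167, 2.27922316, 0.38531471]), 'moment': array([ 0.21637725, -1.47755738, -0.35872284]), 'finger_force': 70.49216508865356, 'grip_width': 0.023846870739365464} 308.35594685946955 0.06997308176865656
```

>>> play_rows:
  motion:
    - [0,0.18,0.13,0,0,0,-1]
    - [0,0.36,0.25,0,0,0,-1]
    - [0,0.36,0.25,0,0,0,-1]
    - [0,0.36,0.25,0,0,0,-1]
    - [0,0.36,0.25,0,0,0,-1]

```text
clock: 15.15
position: [0.668, -0.0229, 0.0973]
tool_rot: [3.141, 0.001, 2.593]
force: [5.0, -0.8, 5.3]
grip_width: 0.0241
finger_force: 70.9
```

>>> play_rows:
  motion:
    - [0,0,0,0,0,0,-1]
    - [0,0,0,0,0,0,-1]
    - [0,0,0,0,0,0,-1]
    - [0,0,0,0,0,0,-1]
    - [0,0,0,0,0,0,-1]

```text
clock: 15.65
position: [0.668, -0.0229, 0.0973]
tool_rot: [3.141, 0.001, 2.593]
force: [4.1, -1.4, 5.3]
grip_width: 0.0239
finger_force: 71.0
```

```bash
python3 - <<'E'
from workcell import *
from fit import *
s=observe(); p=s['position']; l=(p[:2]-[.617,.0566])@e
a=np.degrees(np.arctan2(p[2]-c[1],l-c[0]))%360
print(a,s['force'],s['finger_force'],abs(s['qd']).max())
if 297<a<313 and s['finger_force']>20: print(bot.job_done())
E
```

```text
305.1822428004664 [ 4.06703459 -1.43837803  5.287986  ] 70.96532464027405 0.002500500022176527
the job is handed in; nothing more can be done
None
```

I cranked the wheel one full turn, past the opposite side and back to the start, then turned it back until the handle stood at 305°, where my force fit puts the heavy side straight down; I handed in at 15.7 s, still gripping the handle with the arm at rest (no verdict came back).

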